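Pin the former into the bench tube bender

TASK

Set up the tube bender: gently push the loose grooved former in between the bender's cheeks until it seats against both posts behind it and the holes line up, then take the ball-lock pin from the wooden block and enter it in the guide bush of the upper cheek. Press its button and push it right home through cheeks and former, and let go so that the balls lock; then pull up on its handle with about 12 N to prove that it holds, and leave it locked in the bender. Work by feel, never loading the bender through the pin or the fingers with more than 35 N, and leave everything else where it is.

Things in the scene. Friction and masses are not known exactly. Their poses are not given: they have to be found in the camera images.
- bender: Bench tube bender, grey steel, bolted down on packing. Origin: under its base on the pivot hole's axis, 2 to 10 mm above the bench; z up, x from open front to back, y left (mm). Two level cheek plates, y +-75: lower z 34 to 44, x -62 to 66; upper z 72 to 82, x -38 to 66; bolt heads to z 89, a round guide bush, 40 across, to z 92. Back-up shoe and screw at the right, y -87 to -190, to z 107.
- bender_hole (a point): Centre of the mouth of the pivot hole, on top of the steel guide bush of the upper cheek, 92 mm above the bender's origin. The hole is vertical, 16.5 mm in diameter through bush and upper cheek (20 mm long), 18 mm in the lower cheek; axes as the bender's. Two fixed upright posts, 18 mm in diameter, stand in the gap between the cheeks at x 51, y +-43 mm: the former, pushed towards the bender's +x, nests against both and is then centred on the pivot hole.
- former: Loose aluminium former: a wheel 116 mm in diameter, 26 mm thick, about 0.65 kg, grooved round its rim, with a 19 mm bore. It lies flat on the lower cheek, underside 44 mm above the bender's origin, and stands out at the bender's front, where it can be pushed. Origin: centre of its underside; z along the bore. It starts 24 to 40 mm short of home and up to 6 mm to a side; 2 to 6 N slide it.
- former_bore (a point): Centre of the upper mouth of the former's bore, 70 mm above the bender's origin. Home: within 3 mm of the pivot-hole axis; its front rim then stands 58 mm in front of that axis.
- pin: Ball-lock pin, 131 mm long, 0.2 kg: the one with a knurled handle and a button on top. It hangs upright by its collar in one hole of the wooden block. Origin: on its axis at the underside of the collar (bearing face, collar 28 mm across, 5 mm high); z towards the handle. Below it a polished shank 16 mm in diameter, 80 mm long, its last 10 mm tapered to 7 mm. Lift it 90 mm to clear the block.
- pin_handle (a point): Point to grip on the pin's axis, 26 mm above its origin: knurled steel handle, 24 mm across, from 5 to 41 mm above the origin.
- pin_balls (a point): On the pin's axis at the four locking balls, 62.5 mm below its origin. The balls are 5 mm high and stand 3 mm out of the shank; they do not pass the holes while the button is up. Entered so, the pin stops on its balls with its collar 65 mm above the bush and stands there by itself. Fully home, collar on the bush, they snap out below the lower cheek; locked, it has 2 mm of up-and-down play.
- pin_button (a joint): How far the pin's button is pressed: 0 up (balls out, locked), 0.006 m right down (balls in). Spring: 3 N at first, 8 N right down; pushing the pin through by its button takes about 8 to 15 N.
- pin_button_top (a point): Top of the slightly domed button, 14 mm across, 51 mm above the pin's origin when up and 45 mm when pressed right down (4 mm above the handle's end).
- pin_block: Fixed upright piece of timber, 38 x 190 x 89 mm (x, y, z), with two holes 83 mm deep in its top at y +-38 mm: one holds the ball-lock pin, the other the plain pin. Origin: centre of its underside.
- plain_pin: Bystander in the other hole of the block: plain headed steel pin, head 30 mm across and 9 mm high, no button. Origin: underside of its head.
- spare_former: Bystander: larger spare former, 144 mm across, 34 mm thick, lying on the bench. Origin: centre of its underside.
- tape_measure: Bystander: tape measure, 66 x 34 x 62 mm. Origin: centre of its underside.
- coupling: Bystander: steel tube coupling standing upright, 25 mm across, 42 mm high. Origin: centre of its underside.
- tee: Bystander: copper tee fitting, 60 mm long, 29 mm high. Origin: underside.
- wrench: Bystander: wrench 240 mm long, lying flat.
- fitting_box: Bystander: small cardboard box, 60 x 95 x 45 mm. Origin: centre of its underside.
There are look-alikes about, which are no part of the job. Leave any black or red look-alike of the former alone.

How it is judged:
By the outcome, as a careful person would: the job done as asked, in the order asked, and still so for the second after the job is handed in, with the robot touching nothing.
It also fails if it takes over 67 s, if anything falls off the work surface, if the arm or the gripper's body presses on something with over 40 N, if the wrist force passes 120 N, or if a joint passes its speed limit or range.

ROBOT

A 6-joint arm with a two-finger parallel gripper is mounted at the origin on the work surface. World frame = base frame: x ahead of the robot, y to its left, z up, the work surface at z = 0. Lengths are in m, angles in rad, forces in N, time in s.
With the tool pointing down it reaches from about 0.3 to 0.875 m from the base axis. Payload 6.4 kg.
Tool frame: the origin (TCP) lies midway between the tips of the shut fingers; the grasp point (between the pads) lies 19 mm behind it (ctrl.tcp_to_grasp is the distance from the TCP to the grasp point, in m); z points along the fingers, y is the direction in which the jaws open and shut (so a half turn about z gives the same grasp; the last joint's range is limited). The gripper opens to 85 mm and grips with 20 to 120 N. Pads are 22 mm wide; open, the fingers measure 114 mm over their backs; the gripper's body (76 mm by 85 mm) begins 54 mm behind the grasp point. The pads swing forward as they close: fully open they stand 13 mm farther back than shut.
Start: joints at [-1.312, 0.181, 1.607, -0, 1.354, -0.206], TCP at [0.258, -0.514, 0.231] pointing down, gripper open.
Joint ranges: [-2.99, 2.99], [-0.89, 2.07], [0.3, 2.58], [-1.14, 4.28], [0, 2.63], [-3.12, 3.12]. Speed limits (rad/s): [2.57, 2.57, 3.01, 3.14, 3.14, 3.14].

INTERFACE

Orientations are given as a unit quaternion [w, x, y, z].
In Python, from bench import monitor, imaging, order, spotter, ctrl gives the robot as it stands.
- The arm moves only by the shell command python3 -m pendant 'ROWS'. ROWS is JSON, a list that holds one entry, the list of rows, each a list of 5 numbers: the shift along the world's x, y, z in mm, then the turn about the world's z in degrees, then the finger opening in mm, from 0 to 85.4. A call has 1 to 8 rows; each row shifts and turns the commanded pose from where the row before left it; what a row does not reach is not made up. A row lasts 1/8 s, in which the tool goes at most 62.5 mm and 10.7 degrees, less where a joint would pass 70% of its speed; a pose out of reach is approached as far as the arm can. A call with a gripper value outside its range is refused whole. The fingers move at their own pace and stop on an object; the grip force is fixed at half the most. Time passes only in rows, so rows that do not move let the fingers close. It gives the time, the measured TCP pose, the force and the opening at its end, in the units of the state.
- monitor.get_obs(): the state, without advancing time (a new reading comes with each control period).
- imaging.camera(name): name is "side" or "top"; returns a dict with "img" (420x560x3 uint8, red, green, blue), "vfov" (degrees; the focal length in pixels is half the picture's height over the tangent of half this angle, whatever the lens; pixels are square), "cx", "cy" (the principal point, pixels), "distortion" ([k1, k2, p1, p2, k3] as OpenCV has them; the pictures are not rectified), "origin" and "orientation" of the camera in the world. Camera axes: x right, y down, z forward; pixel columns grow to the right and rows downward; lengths in m; the calibration is good to about 2 mm. A picture is of the moment at which its call begins. There is no depth.
- order.hand_in(): hands the job in, once; it reports no verdict.
Trained networks look in the newest picture that a camera, given by its name, has taken for a name from the list of things; names that differ only in an ending like _2 or _b are one class to them, and where a whole thing is asked for, a point or a joint stands for the part that bears it (a point fixed in the world has none). Each returns a list of dicts, best first, with "confidence" (0 to 1); they miss things now and then, are a little off and sometimes report something else, mostly with a low value. They report only what shows in the picture. A call takes as long as a camera call. They do not tell look-alikes from the thing itself.
- spotter.recognise(camera, thing): "at" ([x, y, z] in m, in the coordinates of the camera as it stood for that picture, good to about 4 mm: the middle of the surface that is visible of it).
- spotter.tip_of(camera, thing): "at" ([x, y, z] in m, in the coordinates of the camera as it stood for that picture, good to about 4 mm: a listed point, or the origin of a listed thing).
The state is a dict: "time_s": time; "q": joint angles; "dq": joint speeds; "joint_efforts": joint torques, N m; "eef_pos": TCP position; "eef_rot": TCP orientation; "wrist_force": force on the tool from outside, world axes, zero at the start; "torque": the same for the moment, N m; "opening": opening from 0.0 (shut) to 1.0 (fully open).
Only numpy, scipy, OpenCV 4.12 (cv2) and the standard library are available. Lean on these libraries where they do the work, as an engineer would, in place of code of your own. Each camera call takes 0.05 s, during which the arm holds its last target. There are 200 camera calls.

## Working session

There is one attempt and no reset: what is moved stays moved. The work goes in short steps, Python scripts to look and compute and a shell command to move; the robot and the scene stay as the last step left them, time stands still between calls to the robot, and variables do not carry over. Pictures are saved under pics/ and viewed, about 8 in all and at most 12, crops included, and the job is handed in when it is done.

```bash
ls; mkdir -p pics; cat > h.py <<'E'
import numpy as np, cv2
from scipy.spatial.transform import Rotation as R
from bench import monitor, imaging, order, spotter, ctrl
def rot(q): return R.from_quat([q[1],q[2],q[3],q[0]]).as_matrix()
def cam(n,f=None):
    c=imaging.camera(n)
    if f: cv2.imwrite(f,c["img"][:,:,::-1])
    return c
def K(c):
    f=c["img"].shape[0]/2/np.tan(np.radians(c["vfov"])/2)
    return np.array([[f,0,c["cx"]],[0,f,c["cy"]],[0,0,1]])
def w(c,p): return np.array(c["origin"])+rot(c["orientation"])@np.array(p)
def ray(c,uv,z):
    "world point on plane z for pixel"
    p=cv2.undistortPoints(np.array([[uv]],float),K(c),np.array(c["distortion"]))[0,0]
    d=rot(c["orientation"])@np.array([p[0],p[1],1]); o=np.array(c["origin"])
    return o+d*(z-o[2])/d[2]
def proj(c,P):
    Rm=rot(c["orientation"]).T; t=-Rm@np.array(c["origin"])
    return cv2.projectPoints(np.array(P,float).reshape(-1,3),cv2.Rodrigues(Rm)[0],t,K(c),np.array(c["distortion"]))[0][:,0]
def find(c,n,names,k=3,fn="tip_of"):
    for t in names:
        for d in getattr(spotter,fn)(n,t)[:k]:
            print(n,t,round(d["confidence"],2),np.round(w(c,d["at"])*1000,1))
E
python3 - <<'E'
from h import *
o=monitor.get_obs();print({k:np.round(v,3) for k,v in o.items()},ctrl.tcp_to_grasp)
for n in("side","top"):
    c=cam(n,f"pics/{n}0.png");print(n,c["origin"],c["orientation"],c["vfov"],c["distortion"])
    find(c,n,["bender","bender_hole","former","former_bore","pin","pin_handle","pin_button_top","pin_block","plain_pin","spare_former"])
E
```

```text
pics
{'time_s': np.float64(0.0), 'q': array([-1.312,  0.182,  1.608, -0.   ,  1.354, -0.206]), 'dq': array([-0.001,  0.   ,  0.   , -0.   ,  0.001,  0.002]), 'joint_efforts': array([-1.0000e-03, -4.4487e+01, -3.5134e+01, -0.0000e+00,  9.0000e-03,
        0.0000e+00]), 'eef_pos': array([ 0.258, -0.513,  0.23 ]), 'eef_rot': array([-0.001,  0.973,  0.23 , -0.   ]), 'wrist_force': array([-0.02 , -0.749, -0.733]), 'torque': array([ 0.012, -0.002,  0.003]), 'opening': np.float64(0.998)} 0.0187
side [-0.05245651  0.74866516  0.82241791] [ 0.13270729 -0.27466138  0.83973798 -0.44921045] 47.177448420007835 [-0.09243796  0.          0.          0.          0.        ]
side bender 0.91 [583.5 -94.5   6.2]
side bender_hole 0.57 [583.7 -90.2  97.1]
side bender_hole 0.5 [462.5 319.  136.7]
side former 0.88 [ 3.287e+02  2.209e+02 -3.000e-01]
side former 0.78 [ 549.7 -115.6   52.1]
side former 0.62 [ 341.3 -183.1    5.5]
side former_bore 0.92 [327.2 217.9  24. ]
side former_bore 0.87 [ 340.9 -177.7   31.4]
side former_bore 0.72 [ 551.8 -109.4   77.2]
side pin 0.81 [461.6 322.3  89.3]
side pin_handle
[... 304 characters left out ...]
  0.        ]
top bender 0.63 [579.4 -89.4   5.7]
top bender_hole 0.58 [582.5 -94.7  98.8]
top former 0.67 [ 343.3 -172.5    4.6]
top former 0.66 [332.3 224.3   2.9]
top former 0.62 [ 545.9 -109.2   51.3]
top former_bore 0.84 [334.2 222.2  30.4]
top former_bore 0.79 [ 344.9 -173.8   26.8]
top former_bore 0.78 [ 547.4 -106.9   78.1]
top pin 0.62 [460.3 327.7  88.8]
top pin 0.36 [584.  -94.3  99.8]
top pin_handle 0.6 [460.  326.1 120. ]
top pin_handle 0.25 [ 470.3 -514.2    1.7]
top pin_block 0.67 [456.6 288.3   1.8]
top pin_block 0.43 [ 546.5 -106.1   48.7]
top pin_block 0.24 [ 6.542e+02  2.138e+02 -6.000e-01]
top plain_pin 0.39 [455.  250.5  87.7]
top spare_former 0.62 [ 356.8 -407.4    2.6]
```

View pics/side0.png

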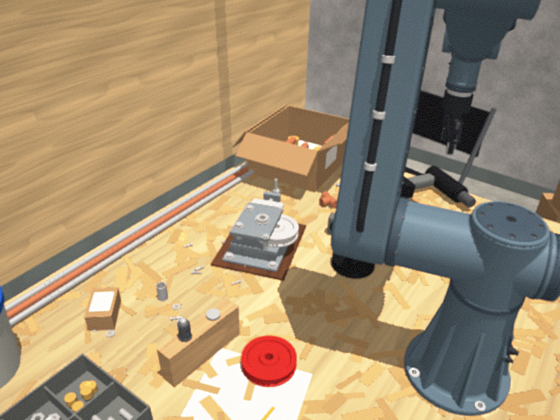

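View pics/top0.png

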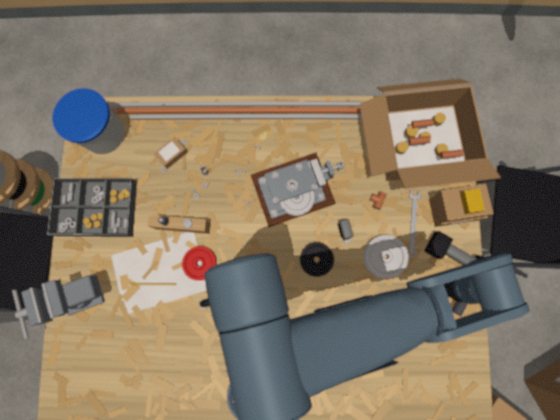

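```bash
python3 - <<'E'
import cv2,numpy as np
a=cv2.imread("pics/top0.png")[140:235,240:360];b=cv2.imread("pics/side0.png")[170:280,205:315]
a=cv2.resize(a,None,fx=5,fy=5,interpolation=3);a=cv2.resize(a,(600,475))
cv2.imwrite("pics/c1.png",a);cv2.imwrite("pics/c2.png",cv2.resize(b,None,fx=5,fy=5,interpolation=3))
E
```

```text
(no output)
```

View pics/c1.png

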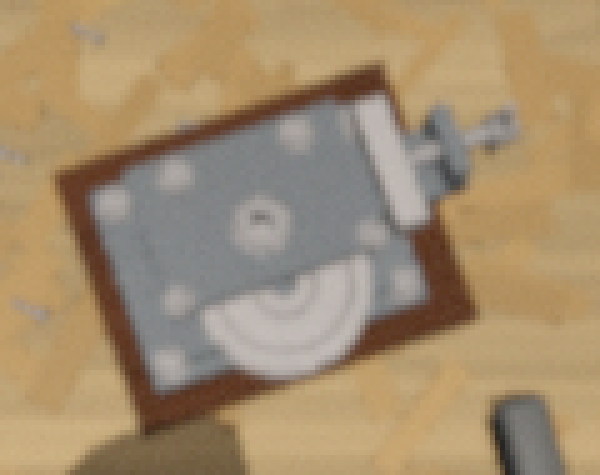

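View pics/c2.png

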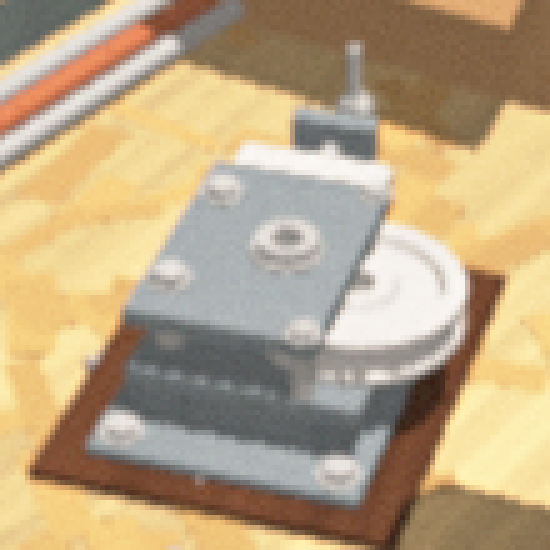

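```bash
cat > /tmp/a.py <<'E'
from h import *
T=cam("top");S=cam("side")
t=lambda u,v:(240+u/5-.4,140+v/5-.4); s=lambda u,v:(205+u/5-.4,170+v/5-.4)
def tri(pt,ps):
    A=[];b=[]
    for c,uv in((T,pt),(S,ps)):
        o=np.array(c["origin"]);d=ray(c,uv,0)-o;d/=np.linalg.norm(d);M=np.eye(3)-np.outer(d,d);A.append(M);b.append(M@o)
    return np.linalg.solve(sum(A),sum(b))*1e3
print("hole",tri(t(262,220),s(288,237)))
print("hole z98",ray(T,t(262,220),.098)*1e3,ray(S,s(288,237),.098)*1e3)
def ang(c,a,b,z):
    d=(ray(c,b,z)-ray(c,a,z))[:2];return np.degrees(np.arctan2(d[1],d[0])),np.linalg.norm(d)*1e3
print("front edge",ang(T,t(368,255),t(203,305),.088))
print("lowercheek bolts",ang(T,t(405,283),t(168,363),.055))
print("mat",ang(T,t(475,315),t(148,432),.003),ang(T,t(383,68),t(58,180),.003),ang(T,t(148,432),t(58,180),.003),ang(T,t(475,315),t(383,68),.003))
print("side edges",ang(S,s(125,312),s(225,163),.088),ang(S,s(320,345),s(393,187),.088),ang(S,s(320,345),s(125,312),.088))
for u,v in((203,310),(372,255)):print(ray(T,t(u,v),.088)*1e3)
print("former rim front",ray(T,t(290,380),.070)*1e3, ray(T,t(372,290),.076)*1e3)
print("bolt side",ang(S,s(170,270),s(223,186),.093))
E
python3 /tmp/a.py
```

```text
hole [585.50116189 -93.70739099  99.30900921]
hole z98 [586.70603138 -93.26406706  98.        ] [585.64398404 -95.45682369  98.        ]
front edge (np.float64(107.35272262121026), np.float64(114.0425037516334))
lowercheek bolts (np.float64(109.11413805392448), np.float64(168.93912470113796))
mat (np.float64(110.07286467957144), np.float64(242.5432660474478)) (np.float64(109.8057265332091), np.float64(245.9789508601746)) (np.float64(20.125407844795383), np.float64(191.84118132803593)) (np.float64(19.094340282427666), np.float64(190.7220563417511))
side edges (np.float64(-71.52472690779737), np.float64(150.78472122577645)) (np.float64(-68.89615955242947), np.float64(152.6216791477332)) (np.float64(21.611169044214524), np.float64(104.1320183396188))
[528.16873846 -54.60004754  88.        ]
[ 565.54580697 -166.07361562   88.        ]
former rim front [ 484.65003697 -112.17396919   70.        ] [ 544.43398482 -166.62506201   76.        ]
bolt side (np.float64(-70.63051276166019), np.float64(84.86178657107037))
```

```bash
python3 -m pendant '[[[26,47,0,-3.5,25],[26,47,0,-3.6,25],[26,47,0,0,25],[26,47,0,0,25],[26,47,0,0,25],[26,47,0,0,25],[26,47,0,0,25],[22,47,0,0,25]]]'; python3 -m pendant '[[[0,0,-50,0,25],[0,0,-50,0,25],[0,0,-40,0,25],[0,0,0,0,25],[0,0,0,0,25]]]'; python3 - <<'E'
from h import *
o=monitor.get_obs();print({k:np.round(o[k],3) for k in("time_s","eef_pos","eef_rot","wrist_force","opening")})
for n in("side","top"):
    c=cam(n,f"pics/{n}1.png")
    find(c,n,["bender","bender_hole","former","former_bore"])
    u=proj(c,o["eef_pos"])[0];print(u)
    im=cv2.imread(f"pics/{n}1.png");h=cv2.resize(im[140:250,220:360] if n=="top" else im[170:280,215:355],None,fx=4,fy=4,interpolation=3)
    cv2.imwrite(f"pics/{n}1c.png",h)
a=np.vstack([cv2.imread("pics/top1c.png"),cv2.imread("pics/side1c.png")]);cv2.imwrite("pics/d1.png",cv2.resize(a,None,fx=.65,fy=.65))
E
```

```text
time_s: 2.2
eef_pos: [0.4626, -0.1364, 0.2316]
eef_rot: [0.0, 0.986, 0.17, 0.0]
wrist_force: [1.0, 0.3, 0.3]
opening: 0.294
time_s: 2.82
eef_pos: [0.4628, -0.1386, 0.0928]
eef_rot: [0.001, 0.986, 0.17, 0.001]
wrist_force: [-0.7, -0.2, -0.4]
opening: 0.295
{'time_s': np.float64(2.825), 'eef_pos': array([ 0.463, -0.139,  0.093]), 'eef_rot': array([0.001, 0.986, 0.17 , 0.001]), 'wrist_force': array([-0.683, -0.176, -0.419]), 'opening': np.float64(0.295)}
side bender 0.86 [581.4 -92.9   5.9]
side bender_hole 0.61 [583.7 -90.8 102.1]
side bender_hole 0.6 [583.7 -93.9   5.1]
side former 0.65 [330.8 217.8   4.7]
side former 0.59 [ 551.4 -114.    50.7]
side former 0.51 [ 344.1 -183.3    4.2]
side former_bore 0.77 [326.7 219.5  25.4]
side former_bore 0.67 [ 549.9 -108.2   74.8]
side former_bore 0.5 [463.2 322.3  93.4]
[309.67216729 227.40821637]
top bender 0.81 [583.9 -92.5   8.2]
top bender_hole 0.64 [581.9 -93.1  98.7]
top former 0.98 [ 341.  -169.5    2.6]
top former 0.86 [333.4 223.    0.9]
top former 0.7 [455.7 250.5  89.7]
top former_bore 0.74 [ 342.9 -173.2   26.9]
top former_bore 0.56 [335.  222.3  30.3]
[305.92495792 221.1383128 ]
```

View pics/d1.png

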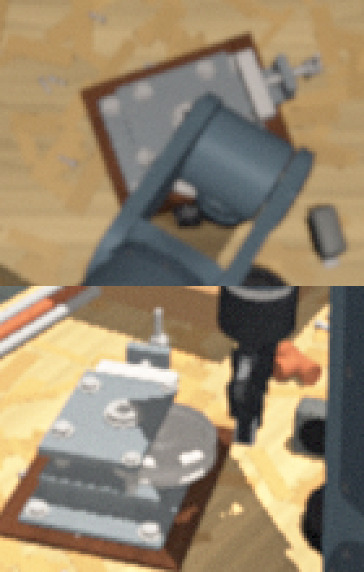

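```bash
python3 -m pendant '[[[0,0,-31,0,25],[0,0,0,0,25],[7,2.5,0,0,25],[7,2.5,0,0,25],[2.8,1,0,0,25],[2.8,1,0,0,25]]]'; python3 -m pendant '[[[2.8,1,0,0,25],[2.8,1,0,0,25],[2.8,1,0,0,25],[2.8,1,0,0,25]]]'
```

```text
time_s: 4.08
eef_pos: [0.4818, -0.1309, 0.0606]
eef_rot: [0.0, 0.985, 0.17, 0.0]
wrist_force: [0.1, -0.5, -0.0]
opening: 0.296
time_s: 4.58
eef_pos: [0.4918, -0.1273, 0.0602]
eef_rot: [-0.0, 0.986, 0.17, -0.001]
wrist_force: [-4.7, -2.9, 3.4]
opening: 0.294
```

```bash
python3 -m pendant '[[[2.8,1,0,0,25],[2.8,1,0,0,25],[2.8,1,0,0,25],[2.8,1,0,0,25]]]';python3 -m pendant '[[[2.8,1,0,0,25],[2.8,1,0,0,25],[2.8,1,0,0,25]]]'
```

```text
time_s: 5.08
eef_pos: [0.503, -0.1233, 0.0601]
eef_rot: [-0.0, 0.986, 0.17, -0.001]
wrist_force: [-4.3, -1.9, 2.4]
opening: 0.292
time_s: 5.45
eef_pos: [0.5113, -0.1202, 0.0601]
eef_rot: [-0.0, 0.986, 0.17, -0.001]
wrist_force: [-5.1, -1.8, 3.5]
opening: 0.293
```

```bash
for i in 1; do python3 -m pendant '[[[1.9,0.7,0,0,25],[1.9,0.7,0,0,25],[1.9,0.7,0,0,25]]]'; done; python3 -m pendant '[[[1,0.3,0,0,25],[1,0.4,0,0,25]]]'; python3 -m pendant '[[[1,0.3,0,0,25],[1,0.4,0,0,25]]]'
```

```text
time_s: 5.82
eef_pos: [0.5169, -0.118, 0.0601]
eef_rot: [-0.0, 0.986, 0.17, -0.001]
wrist_force: [-4.9, -2.2, 3.6]
opening: 0.294
time_s: 6.08
eef_pos: [0.5189, -0.1173, 0.0601]
eef_rot: [-0.0, 0.986, 0.17, -0.001]
wrist_force: [-5.3, -1.5, 3.0]
opening: 0.295
time_s: 6.32
eef_pos: [0.5209, -0.1166, 0.0601]
eef_rot: [-0.0, 0.986, 0.17, -0.001]
wrist_force: [-5.2, -1.5, 3.3]
opening: 0.293
```

```bash
python3 -m pendant '[[[1,0.3,0,0,25],[1,0.4,0,0,25]]]'; python3 -m pendant '[[[1,0.3,0,0,25],[1,0.4,0,0,25]]]'
```

```text
time_s: 6.58
eef_pos: [0.5217, -0.1164, 0.06]
eef_rot: [-0.0, 0.985, 0.17, -0.003]
wrist_force: [-12.7, -6.7, 8.2]
opening: 0.295
time_s: 6.82
eef_pos: [0.5219, -0.1163, 0.0599]
eef_rot: [-0.0, 0.985, 0.17, -0.005]
wrist_force: [-21.2, -9.3, 12.9]
opening: 0.291
```

```bash
python3 -m pendant '[[[1,0.3,0,0,25],[0,0,0,0,25]]]'
```

```text
time_s: 7.08
eef_pos: [0.522, -0.1163, 0.0598]
eef_rot: [-0.0, 0.985, 0.17, -0.006]
wrist_force: [-21.2, -9.0, 13.1]
opening: 0.295
```

```bash
python3 -m pendant '[[[-3,-1,0,0,25],[-12,-4,0,0,25],[-12,-4,10,0,25],[0,0,55,0,25],[0,0,55,0,50],[0,0,50,0,50]]]'; python3 -m pendant '[[[-5,56,0,0,50],[-5,56,0,0,50],[-5,56,0,0,50],[-5,56,0,0,50],[-5,56,0,0,50],[-5,56,0,0,50],[-5,40,0,0,50],[0,0,0,0,50]]]'; python3 - <<'E'
from h import *
o=monitor.get_obs();print({k:np.round(o[k],3) for k in("time_s","eef_pos","eef_rot","wrist_force","opening")})
C=[]
for n in("side","top"):
    c=cam(n,f"pics/{n}2.png")
    find(c,n,["bender","bender_hole","former","former_bore","pin","pin_handle","pin_button_top","plain_pin"],4)
    im=cv2.imread(f"pics/{n}2.png");C+= [im[140:240,230:350]] if n=="top" else [im[170:270,205:325],im[290:390,140:260]]
cv2.imwrite("pics/e.png",cv2.resize(np.vstack([np.hstack([C[0],C[2]]),np.hstack([C[1],C[1]*0])]),None,fx=3,fy=3,interpolation=3))
E
```

```text
time_s: 7.82
eef_pos: [0.4998, -0.1237, 0.2324]
eef_rot: [0.0, 0.986, 0.17, 0.001]
wrist_force: [0.8, -0.4, 0.1]
opening: 0.586
time_s: 8.82
eef_pos: [0.4639, 0.2546, 0.2301]
eef_rot: [-0.0, 0.985, 0.172, 0.0]
wrist_force: [-0.2, -0.9, 0.0]
opening: 0.589
{'time_s': np.float64(8.825), 'eef_pos': array([0.464, 0.255, 0.23 ]), 'eef_rot': array([-0.   ,  0.985,  0.172,  0.   ]), 'wrist_force': array([-0.161, -0.944,  0.005]), 'opening': np.float64(0.589)}
side bender 0.67 [581.6 -95.3   8.1]
side bender_hole 0.61 [457.7 284.9  -2. ]
side bender_hole 0.59 [585.4 -93.4  99.2]
side former 0.72 [329.  220.9   2.4]
side former 0.63 [ 343.4 -184.     5.7]
side former 0.63 [ 444.6 -275.1    3.7]
side former 0.58 [584.9 -98.8  52.3]
side former_bore 0.82 [586.7 -93.5  75.5]
side former_bore 0.66 [ 343.1 -179.6   29.7]
side former_bore 0.66 [ 6.532e+02  2.140e+02 -5.000e-01]
side pin 0.49 [463.  322.1  90. ]
side pin_handle 0.52 [457.7 316.8 111.3]
side pin_button_top 0.56 [459.7 321.7 137.7]
side plain_pin 0.51 [454.4 247.8  91.5]
side plain_pin 0.35 [7.184e+02 3.352e+02 2.000e-01]
side plain_pin 0.24 [ 355.1 -410.3    2.2]
top bender_hole 0.98 [583.5 -90.7  99.1]
top former 0.73 [331.1 226.3   3.1]
top former 0.72 [579.3 -92.2  49.5]
top former 0.61 [ 343.5 -170.9    2.9]
top former_bore 0.68 [ 347.3 -176.1   26.9]
top former_bore 0.56 [586.9 -90.6  78.7]
top pin_button_top 0.66 [586.3 -93.3  77.1]
top plain_pin 0.39 [456.  250.5  89.8]
```

View pics/e.png

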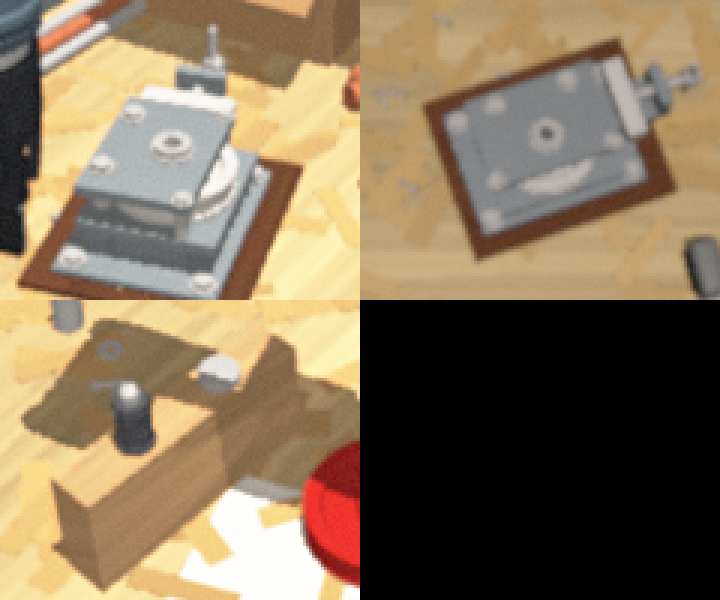

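```bash
python3 - <<'E'
from h import *
T=cam("top");S=cam("side")
print(ray(S,(183.3,318.5),.140)*1e3)
t0=cv2.imread("pics/top0.png");g=cv2.cvtColor(t0,6)
m=(g[205:230,150:178]<75).astype(np.uint8);n,l,st,ce=cv2.connectedComponentsWithStats(m)
for i in range(1,n):
    if st[i,4]>8: u=ce[i]+[150,205];print(st[i],u,ray(T,u,.118)*1e3)
s0=cv2.cvtColor(cv2.imread("pics/side0.png"),6)
m=(s0[310:345,170:200]<80).astype(np.uint8);n,l,st,ce=cv2.connectedComponentsWithStats(m)
for i in range(1,n):
    if st[i,4]>20: u=ce[i]+[170,310];print(st[i],u,ray(S,u,.116)*1e3)
# bush hole: dark spot in bright bush
for nm,c,(x,y) in(("top2",T,(292,184)),("side2",S,(262,217))):
    a=cv2.cvtColor(cv2.imread(f"pics/{nm}.png"),6)[y-7:y+8,x-7:x+8];print(a[3:12,2:13])
E
```

```text
[460.2844018  320.43942471 140.        ]
[13 12  5  8 30] [165.16666667 220.43333333] [459.49013147 314.18818968 118.        ]
[  8  15  13  16 140] [184.14285714 332.86428571] [450.32944989 331.46279467 116.        ]
[[136 139 150 159 162 163 159 155 146 139 132]
 [145 154 159 161 160 162 162 163 161 150 138]
 [151 161 159 145 135 136 149 160 165 162 150]
 [153 162 155 130 104 109 124 147 161 163 156]
 [154 164 155 123  95  94 102 133 159 167 153]
 [153 160 156 131 110 101 111 137 159 163 155]
 [156 162 163 152 136 129 136 152 164 162 150]
 [159 159 162 163 155 154 157 163 162 156 145]
 [152 156 160 159 162 162 161 162 162 153 140]]
[[181 184 192 196 200 198 203 203 192 186 179]
 [194 206 216 214 214 216 224 226 221 204 196]
 [215 225 228 219 198 194 203 217 228 227 218]
 [228 229 217 187 155 149 154 175 210 226 229]
 [231 226 195 159 146 140 133 146 192 227 231]
 [226 228 210 187 168 162 162 177 208 227 224]
 [195 219 225 217 203 200 203 219 227 220 202]
 [162 176 194 210 209 209 209 206 201 187 176]
 [166 150 157 170 176 168 172 163 164 171 188]]
```

```bash
python3 -m pendant '[[[-4,33,0,0,50],[0,33,0,0,50],[0,0,-50,0,50],[0,0,-50,0,50],[0,0,-30,0,50],[0,0,0,0,50],[0,0,0,0,50]]]'; python3 - <<'E'
from h import *
T=cam("top");S=cam("side")
print(ray(T,(291.9,184.2),.0985)*1e3,ray(S,(262.2,216.9),.0985)*1e3)
cv2.imwrite("pics/f.png",cv2.resize(S["img"][265:385,120:260,::-1],None,fx=4,fy=4,interpolation=3))
E
```

```text
time_s: 10.7
eef_pos: [0.4619, 0.3186, 0.1017]
eef_rot: [-0.0, 0.986, 0.17, 0.001]
wrist_force: [-0.7, -0.7, 0.3]
opening: 0.588
[584.55161574 -92.93194895  98.5       ] [585.48881994 -95.24971991  98.5       ]
```

View pics/f.png

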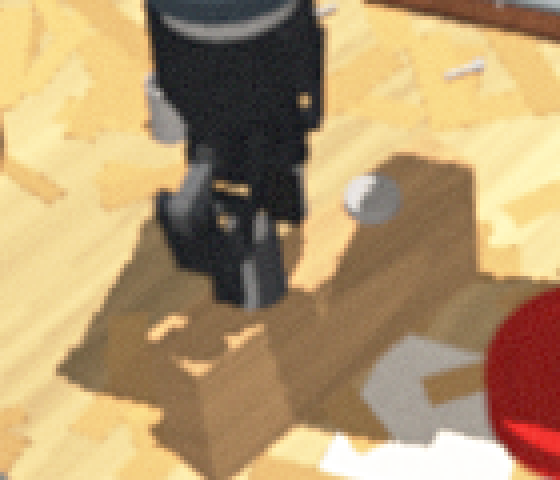

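```bash
python3 -m pendant '[[[0,0,0,0,15],[0,0,0,0,15],[0,0,0,0,15],[0,0,0,0,15]]]'
```

```text
time_s: 11.3
eef_pos: [0.4616, 0.3191, 0.1019]
eef_rot: [-0.001, 0.986, 0.17, 0.001]
wrist_force: [-2.4, 2.4, 4.8]
opening: 0.259
```

```bash
python3 -m pendant '[[[0,0,5,0,15],[0,0,15,0,15],[0,0,30,0,15],[0,0,40,0,15],[0,0,30,0,15],[0,0,10,0,15],[0,0,0,0,15],[0,0,0,0,15]]]'; python3 - <<'E'
from h import *
T=cam("top");S=cam("side");o=monitor.get_obs()
for n,c in(("side",S),("top",T)):find(c,n,["pin","pin_handle","pin_balls","pin_button_top","plain_pin"],2)
u=proj(S,o["eef_pos"])[0];x,y=map(int,u);print(u)
cv2.imwrite("pics/g.png",cv2.resize(S["img"][y-60:y+90,x-75:x+75,::-1],None,fx=4,fy=4,interpolation=3))
E
```

```text
time_s: 12.3
eef_pos: [0.46, 0.3176, 0.2286]
eef_rot: [0.0, 0.986, 0.17, -0.001]
wrist_force: [0.0, 0.6, -2.2]
opening: 0.261
side pin 0.77 [462.7 318.9 217.1]
side pin 0.22 [651.6 217.5  -2.7]
side pin_handle 0.79 [459.3 316.1 238.2]
side pin_balls 0.72 [649.9 212.1  -0.9]
side pin_balls 0.69 [462.6 315.7 154. ]
side plain_pin 0.56 [450.8 248.2  89.4]
top pin 0.62 [462.7 325.1 215.6]
top pin_handle 0.56 [457.6 319.5 244.7]
top pin_balls 0.45 [457.2 320.4 155.6]
top pin_balls 0.35 [717.4 339.2   2.3]
top plain_pin 0.41 [457.8 249.8  91.6]
top plain_pin 0.34 [460.1 322.5 215. ]
[179.85814641 283.43562303]
```

View pics/g.png

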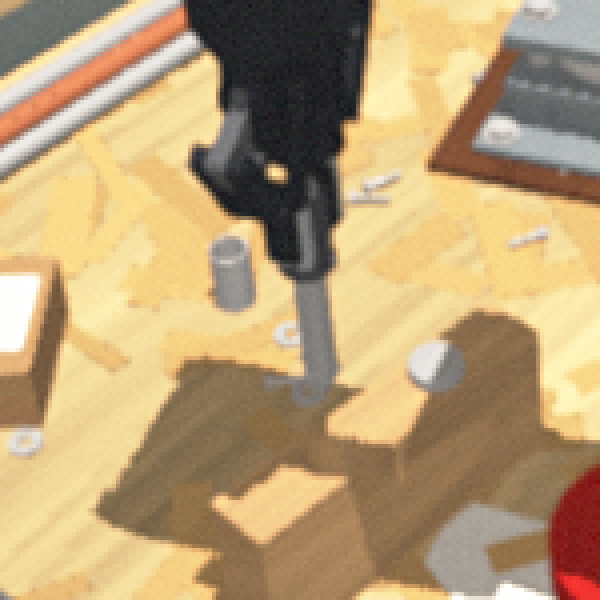

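```bash
python3 -m pendant '[[[10,-30,0,0,15],[17,-55,0,0,15],[17,-57,0,0,15],[17,-57,0,0,15],[17,-57,0,0,15],[17,-57,0,0,15],[17,-57,0,0,15],[13,-42,0,0,15]]]';  python3 -m pendant '[[[0,0,-22,0,15],[0,0,0,0,15],[0,0,0,0,15]]]'; python3 - <<'E'
from h import *
T=cam("top","pics/top3.png");S=cam("side","pics/side3.png");o=monitor.get_obs();print(o["eef_pos"])
for n,c in(("side",S),("top",T)):find(c,n,["pin","pin_handle","pin_balls","bender_hole"],2)
for nm,c in(("top",T),("side",S)):
    u=proj(c,o["eef_pos"])[0];print(u)
    x,y=map(int,u);cv2.imwrite(f"pics/h{nm}.png",cv2.resize(c["img"][y-40:y+60,x-50:x+50,::-1],(600,600),interpolation=2)); print(x-50,y-40)
E
```

```text
time_s: 13.9
eef_pos: [0.5863, -0.0965, 0.2305]
eef_rot: [0.0, 0.986, 0.169, 0.0]
wrist_force: [0.4, -0.0, -1.8]
opening: 0.258
time_s: 14.28
eef_pos: [0.586, -0.0933, 0.2088]
eef_rot: [0.0, 0.985, 0.17, 0.0]
wrist_force: [-1.3, -0.9, -2.1]
opening: 0.258
[ 0.58633475 -0.09325595  0.20939795]
side pin_handle 0.7 [584.3 -94.9 217.3]
side pin_handle 0.45 [716.9 335.3   2.1]
side pin_balls 0.51 [587.3 -89.8 140. ]
side bender_hole 0.67 [586.5 -93.7 103.7]
top pin 0.41 [588.6 -88.1 197.5]
top pin_handle 0.44 [585.9 -92.5 228.8]
top pin_balls 0.59 [586.2 -88.8 137.3]
top bender_hole 0.57 [585.1 -93.8 101.1]
[292.35971055 174.91653801]
242 134
[261.61757125 181.01615683]
211 141
```

View pics/hside.png

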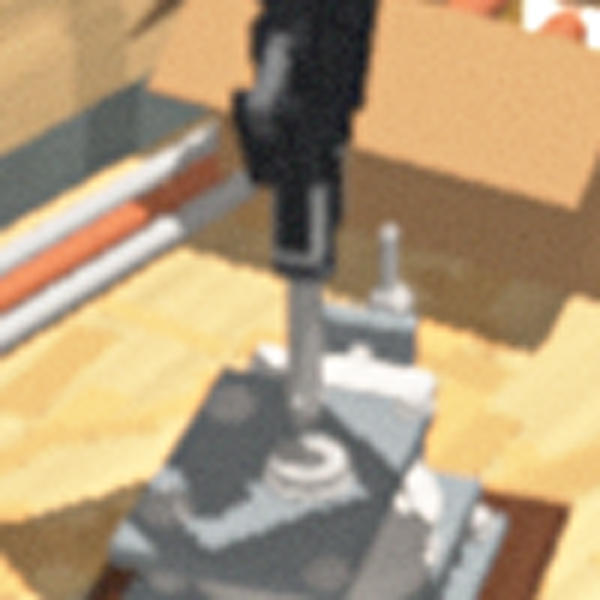

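```bash
python3 - <<'E'
from h import *
T=cam("top");S=cam("side")
for x,y in((586,-93),(586,-90),(583,-93)):
    print(x,y,[np.round(proj(S,[x/1e3,y/1e3,z/1e3])[0],2) for z in(185,150,120,98.5)])
for n in range(3):
    T=cam("top");find(T,"top",["pin_balls","bender_hole"],1);S=cam("side");find(S,"side",["pin_balls","bender_hole"],1)
# subpixel axis of shank in side image
g=cv2.cvtColor(cv2.imread("pics/side3.png"),6)
for v in range(188,222,2): print(v,g[v,250:276])
E
```

```text
586 -93 [array([261.63, 189.35]), array([261.59, 200.88]), array([261.56, 210.49]), array([261.54, 217.21])]
586 -90 [array([260.92, 189.83]), array([260.89, 201.37]), array([260.87, 210.99]), array([260.85, 217.72])]
583 -93 [array([262.56, 189.72]), array([262.51, 201.26]), array([262.46, 210.87]), array([262.43, 217.6 ])]
top pin_balls 0.53 [584.5 -93.8 137.2]
top bender_hole 0.78 [583.7 -93.4  99.8]
side pin_balls 0.72 [587.9 -96.2 137.2]
side bender_hole 0.82 [582.8 -93.7 101.2]
top pin_balls 0.52 [582.6 -92.  134.2]
top bender_hole 0.96 [583.2 -93.2  99.3]
side pin_balls 0.7 [587.2 -95.1 138.1]
side bender_hole 0.65 [585.5 -89.3  98.3]
top pin_balls 0.62 [584.6 -90.6 136.8]
top bender_hole 0.85 [581.9 -96.4  99.6]
side pin_balls 0.71 [587.6 -93.1 135.4]
side bender_hole 0.83 [588.3 -93.9 101.9]
188 [226 226 226 230 229 230 228 217 184 137 110 113 110 115 119 125 118 118
 113 116 118 120 119 124 135 151]
190 [227 227 226 226 224 223 221 220 187 143 127 134 134 133 153 196 179 168
 168 146 131 126 140 180 192 199]
192 [223 223 221 220 221 222 225 228 192 145 128 130 131 132 144 1
[... 898 characters left out ...]

 188 186 184 188 183 183 183 184]
210 [123 124 107 100  94  97  97  94  95 108 125 134 133 126 108  97 111 148
 175 185 186 184 189 186 183 188]
212 [ 99  97  96  95  91  99  94  98  89  96 105 116 114 112 102  96  93  95
 112 147 177 185 188 185 187 182]
214 [ 96 101  99  96  98  94  92 106 109 110 124 164 199 213 216 197 167 130
  98  91 104 118 149 179 186 189]
216 [ 96  98  96  92  95 100 123 122 123 121 124 130 147 159 183 219 233 235
 174 113  93  94  97 116 147 174]
218 [ 98  90  95  96 101 136 180 189 184 184 175 166 160 166 182 216 232 231
 195 139 100  95 100  92  93 120]
220 [ 98 100 105 106 121 164 171 166 179 200 210 213 214 213 211 206 190 180
 189 184 135 100  97  98  92  92]
```

View pics/htop.png

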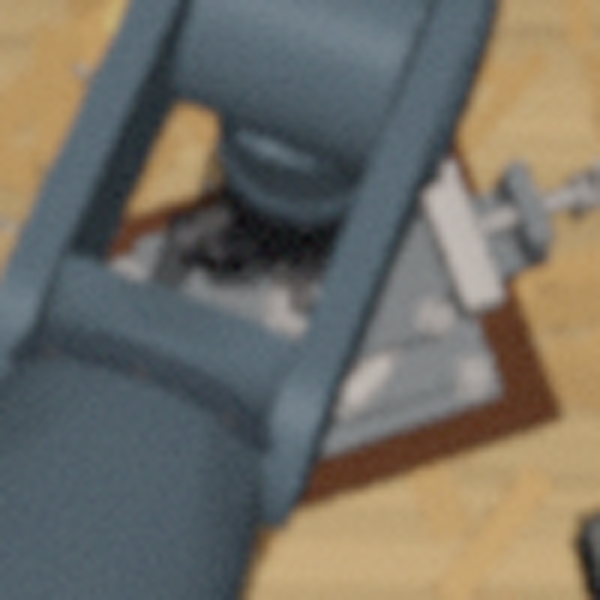

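```bash
python3 -m pendant '[[[-1.8,-1.3,-8,0,15],[0,0,-8,0,15],[0,0,-3,0,15],[0,0,-2,0,15],[0,0,-2,0,15]]]'; python3 -m pendant '[[[0,0,-1.5,0,15],[0,0,-1.5,0,15]]]'
```

```text
time_s: 16.4
eef_pos: [0.5842, -0.0951, 0.1853]
eef_rot: [0.0, 0.986, 0.17, 0.0]
wrist_force: [0.2, 1.1, -1.8]
opening: 0.264
time_s: 16.65
eef_pos: [0.5842, -0.0951, 0.1824]
eef_rot: [0.0, 0.986, 0.17, 0.0]
wrist_force: [1.2, -0.3, -0.4]
opening: 0.259
```

```bash
python3 -m pendant '[[[0,0,-1.5,0,15],[0,0,-1,0,15]]]'; python3 -m pendant '[[[0,0,-1,0,15],[0,0,-1,0,15]]]'
```

```text
time_s: 16.9
eef_pos: [0.5844, -0.0952, 0.18]
eef_rot: [0.0, 0.986, 0.17, 0.0]
wrist_force: [1.5, -0.8, -1.3]
opening: 0.259
time_s: 17.15
eef_pos: [0.5843, -0.0952, 0.1779]
eef_rot: [0.0, 0.986, 0.17, 0.0]
wrist_force: [1.2, 0.1, -0.8]
opening: 0.259
```

```bash
python3 -m pendant '[[[0,0,-1,0,15],[0,0,-1,0,15]]]'; python3 -m pendant '[[[0,0,-0.7,0,15],[0,0,-0.7,0,15]]]'
```

```text
time_s: 17.4
eef_pos: [0.5845, -0.0952, 0.1763]
eef_rot: [0.0, 0.986, 0.17, 0.001]
wrist_force: [0.3, 2.2, 5.5]
opening: 0.263
time_s: 17.65
eef_pos: [0.5849, -0.0951, 0.1762]
eef_rot: [0.0, 0.985, 0.17, 0.001]
wrist_force: [-0.2, 1.4, 10.1]
opening: 0.254
```

```bash
python3 -m pendant '[[[0,0,-0.7,0,15],[0,0,-0.7,0,15]]]'
```

```text
time_s: 17.9
eef_pos: [0.5854, -0.0951, 0.176]
eef_rot: [0.001, 0.985, 0.17, 0.002]
wrist_force: [-1.5, 2.8, 17.1]
opening: 0.265
```

```bash
python3 -m pendant '[[[0,0,2,0,15],[0,0,0,0,20],[0,0,0,0,45],[0,0,0,0,45]]]'; python3 -m pendant '[[[0,0,20,0,45],[0,0,30,0,45],[0,0,12,0,45],[0,0,0,0,0],[0,0,0,0,0],[0,0,0,0,0],[0,0,0,0,0]]]'; python3 - <<'E'
from h import *
T=cam("top");S=cam("side","pics/side4.png");o=monitor.get_obs()
for n,c in(("side",S),("top",T)):find(c,n,["pin","pin_handle","pin_button_top","bender_hole"],1)
u=proj(S,[.5845,-.095,.15])[0];print(u);x,y=map(int,u);print(x-40,y-50)
cv2.imwrite("pics/i.png",cv2.resize(S["img"][y-50:y+30,x-40:x+40,::-1],(560,560),interpolation=2))
print([np.round(proj(S,[.5845,-.095,z/1e3])[0],1) for z in(214.5,185,163.5,98.5)])
E
```

```text
time_s: 18.4
eef_pos: [0.5834, -0.095, 0.1742]
eef_rot: [-0.0, 0.986, 0.17, -0.001]
wrist_force: [0.1, -0.1, -0.7]
opening: 0.53
time_s: 19.27
eef_pos: [0.5837, -0.095, 0.2362]
eef_rot: [-0.0, 0.986, 0.17, -0.001]
wrist_force: [-0.7, -0.3, 0.3]
opening: -0.0
side pin 0.64 [586.9 -93.6 167.9]
side pin_handle 0.73 [582.8 -96.1 186.3]
side pin_button_top 0.47 [586.4 -96.6 212. ]
side bender_hole 0.76 [585.2 -91.  103.2]
top pin 0.65 [582.6 -91.6 162.7]
top pin_handle 0.56 [582.7 -91.1 103.3]
top bender_hole 0.78 [581.9 -96.6  98.5]
[262.51454436 200.74400026]
222 150
[array([262.6, 179.2]), array([262.6, 189.2]), array([262.5, 196.3]), array([262.4, 217.1])]
```

View pics/i.png

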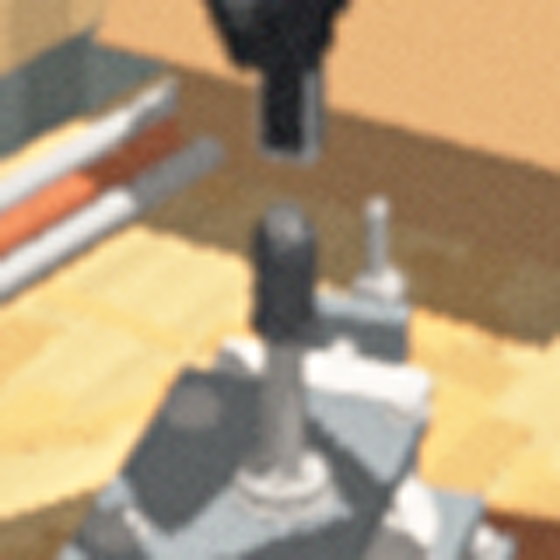

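```bash
python3 -m pendant '[[[0.8,0,-10,0,0],[0,0,-8,0,0],[0,0,-2,0,0],[0,0,-2,0,0],[0,0,-2,0,0]]]'; python3 -m pendant '[[[0,0,-2,0,0],[0,0,-2,0,0],[0,0,-1,0,0]]]'
```

```text
time_s: 20.4
eef_pos: [0.5854, -0.0953, 0.2137]
eef_rot: [0.0, 0.986, 0.17, 0.001]
wrist_force: [-0.8, -0.9, 5.4]
opening: 0.001
time_s: 20.78
eef_pos: [0.5863, -0.0956, 0.2103]
eef_rot: [0.001, 0.986, 0.17, 0.002]
wrist_force: [0.5, 0.1, 8.9]
opening: -0.0
```

```bash
python3 -m pendant '[[[-0.5,0,-2,0,0],[-0.5,0,-2,0,0],[0,0,-2,0,0]]]'; python3 -m pendant '[[[0,0,-2,0,0],[0,0,-2,0,0],[0,0,-2,0,0]]]'
```

```text
time_s: 21.15
eef_pos: [0.584, -0.0951, 0.2022]
eef_rot: [0.0, 0.986, 0.17, 0.0]
wrist_force: [-0.6, 0.1, 3.0]
opening: -0.001
time_s: 21.52
eef_pos: [0.5839, -0.0951, 0.1958]
eef_rot: [0.0, 0.986, 0.17, -0.0]
wrist_force: [-0.2, -0.7, 2.8]
opening: 0.002
```

```bash
python3 -m pendant '[[[0,0,-2,0,0],[0,0,-2,0,0],[0,0,-2,0,0],[0,0,-2,0,0]]]'; python3 -m pendant '[[[0,0,-2,0,0],[0,0,-2,0,0],[0,0,-2,0,0]]]'
```

```text
time_s: 22.02
eef_pos: [0.5838, -0.0951, 0.1879]
eef_rot: [0.0, 0.986, 0.17, -0.0]
wrist_force: [-0.2, -0.3, 3.4]
opening: -0.003
time_s: 22.4
eef_pos: [0.5836, -0.0949, 0.1814]
eef_rot: [-0.0, 0.986, 0.17, -0.0]
wrist_force: [0.0, -0.2, 1.2]
opening: 0.0
```

```bash
python3 -m pendant '[[[0,0,-2,0,0],[0,0,-2,0,0],[0,0,-2,0,0]]]'; python3 -m pendant '[[[0,0,-2,0,0],[0,0,-2,0,0],[0,0,-2,0,0]]]'
```

```text
time_s: 22.78
eef_pos: [0.5838, -0.095, 0.1758]
eef_rot: [-0.0, 0.986, 0.17, -0.0]
wrist_force: [-0.3, -0.1, 0.7]
opening: -0.003
time_s: 23.15
eef_pos: [0.5837, -0.095, 0.1699]
eef_rot: [-0.0, 0.986, 0.17, -0.0]
wrist_force: [-1.8, 1.0, 3.3]
opening: 0.002
```

```bash
python3 -m pendant '[[[0,0,-2,0,0],[0,0,-2,0,0]]]'; python3 -m pendant '[[[0,0,-2,0,0],[0,0,-2,0,0]]]'
```

```text
time_s: 23.4
eef_pos: [0.5839, -0.095, 0.1662]
eef_rot: [-0.0, 0.986, 0.17, 0.0]
wrist_force: [-2.4, 0.6, 3.3]
opening: 0.002
time_s: 23.65
eef_pos: [0.584, -0.0952, 0.1621]
eef_rot: [0.0, 0.986, 0.17, 0.0]
wrist_force: [-1.9, 1.2, 6.5]
opening: 0.004
```

```bash
python3 -m pendant '[[[0,0,-2,0,0],[0,0,-2,0,0]]]';python3 - <<'E'
from h import *
T=cam("top");S=cam("side","pics/side5.png")
for n,c in(("side",S),("top",T)):find(c,n,["pin","pin_handle","pin_button_top","bender_hole","former_bore"],2)
u=proj(S,[.5845,-.095,.12])[0];x,y=map(int,u);print(x-40,y-50)
cv2.imwrite("pics/j.png",cv2.resize(S["img"][y-40:y+40,x-40:x+40,::-1],(560,560),interpolation=2))
E
```

```text
time_s: 23.9
eef_pos: [0.5839, -0.0951, 0.158]
eef_rot: [0.0, 0.986, 0.17, 0.0]
wrist_force: [-1.8, 1.6, 3.3]
opening: -0.001
side pin 0.62 [587.1 -94.8 113.3]
side pin 0.49 [460.  286.2  -3.9]
side pin_handle 0.6 [651.5 212.3  -2.5]
side pin_button_top 0.19 [586.2 -91.9  74.4]
side bender_hole 0.77 [586.9 -91.8 100.6]
side former_bore 0.78 [584.4 -90.9  75.6]
side former_bore 0.67 [327.2 218.4  24.3]
top pin 0.42 [587.4 -89.5 109.9]
top pin_handle 0.58 [585.4 -92.2 143.7]
top bender_hole 0.97 [583.6 -95.7 100.6]
top bender_hole 0.56 [581.7 -92.5  52. ]
top former_bore 0.87 [ 343.1 -175.3   26.8]
top former_bore 0.67 [330.9 219.8  23.2]
222 160
```

```bash
python3 -m pendant '[[[0,0,-2,0,0],[0,0,-2,0,0]]]'; python3 -m pendant '[[[0,0,-2,0,0],[0,0,-2,0,0]]]'; python3 -m pendant '[[[0,0,-2,0,0],[0,0,-1,0,0]]]'
```

```text
time_s: 24.75
eef_pos: [0.5839, -0.0951, 0.154]
eef_rot: [0.0, 0.986, 0.17, 0.0]
wrist_force: [-1.0, 1.0, 2.4]
opening: -0.003
time_s: 25.0
eef_pos: [0.5838, -0.0951, 0.1498]
eef_rot: [-0.0, 0.986, 0.17, -0.0]
wrist_force: [-1.4, 0.9, 1.9]
opening: 0.002
time_s: 25.25
eef_pos: [0.5841, -0.0952, 0.1472]
eef_rot: [0.0, 0.986, 0.17, 0.0]
wrist_force: [-2.1, 0.3, 4.9]
opening: -0.001
```

```bash
python3 -m pendant '[[[0,0,-1,0,0],[0,0,-1,0,0]]]'; python3 -m pendant '[[[0,0,-1,0,0],[0,0,-1,0,0]]]'
```

```text
time_s: 25.5
eef_pos: [0.5842, -0.0953, 0.1455]
eef_rot: [0.0, 0.986, 0.17, 0.0]
wrist_force: [-0.1, 1.0, 6.4]
opening: 0.0
time_s: 25.75
eef_pos: [0.5843, -0.0953, 0.1438]
eef_rot: [0.0, 0.986, 0.17, 0.001]
wrist_force: [-1.5, 0.1, 7.0]
opening: 0.002
```

```bash
python3 -m pendant '[[[0,0,-1,0,0],[0,0,-1,0,0]]]'; python3 -m pendant '[[[0,0,-1,0,0],[0,0,-1,0,0]]]'
```

```text
time_s: 26.0
eef_pos: [0.5848, -0.0954, 0.143]
eef_rot: [0.001, 0.985, 0.17, 0.001]
wrist_force: [-5.5, 2.3, 17.8]
opening: -0.001
time_s: 26.25
eef_pos: [0.585, -0.0954, 0.1427]
eef_rot: [0.001, 0.985, 0.17, 0.001]
wrist_force: [-9.8, 3.7, 27.8]
opening: 0.001
```

```bash
python3 -m pendant '[[[0,0,4,0,0],[0,0,6,0,0],[0,0,10,0,0],[0,0,12,0,45],[0,0,0,0,45],[0,0,0,0,45]]]';python3 - <<'E'
from h import *
T=cam("top");S=cam("side","pics/side6.png")
for n,c in(("side",S),("top",T)):find(c,n,["pin","pin_handle","pin_button_top","former_bore"],2)
u=proj(S,[.5845,-.095,.12])[0];x,y=map(int,u);print(x-40,y-40)
cv2.imwrite("pics/k.png",cv2.resize(S["img"][y-40:y+40,x-40:x+40,::-1],(560,560),interpolation=2))
print([np.round((proj(S,[.5845,-.095,z/1e3])[0]-[x-40,y-40])*7,0) for z in(149.5,139.5,98.5)])
E
```

```text
time_s: 27.0
eef_pos: [0.5837, -0.0951, 0.1708]
eef_rot: [-0.0, 0.986, 0.17, -0.0]
wrist_force: [0.8, 0.1, -0.1]
opening: 0.523
side pin 0.61 [589.2 -90.3 106.2]
side pin_handle 0.74 [585.5 -97.8 123.4]
side pin_handle 0.15 [585.  -96.3  51.8]
side pin_button_top 0.6 [584.9 -97.9 146.2]
side former_bore 0.77 [326.1 217.3  25.2]
side former_bore 0.63 [ 343.5 -180.2   28.7]
top pin 0.36 [587.4 -87.4 100.7]
top pin_handle 0.64 [583.  -95.9 127.7]
top former_bore 0.7 [ 346.7 -175.8   30.4]
top former_bore 0.56 [332.7 224.   29.1]
222 170
[array([284., 216.]), array([283., 239.]), array([283., 329.])]
```

View pics/k.png

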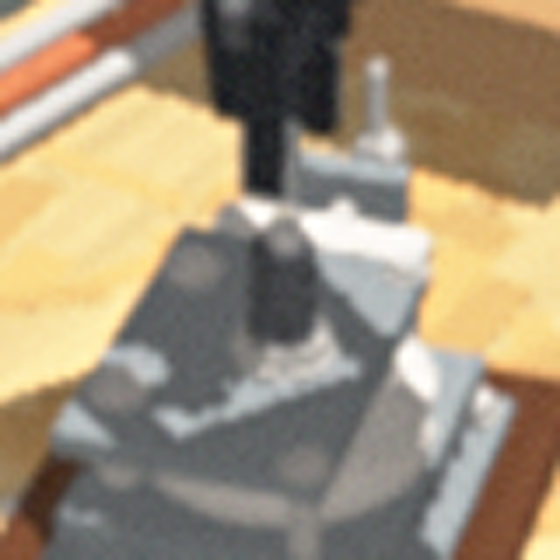

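```bash
python3 -m pendant '[[[0.6,0,-20,0,45],[0,0,-25,0,45],[0,0,-13,0,45],[0,0,0,0,45],[0,0,0,0,15],[0,0,0,0,15],[0,0,0,0,15],[0,0,0,0,15]]]'; python3 -m pendant '[[[0,0,0.7,0,15],[0,0,0.7,0,15]]]'
```

```text
time_s: 28.5
eef_pos: [0.5848, -0.0947, 0.114]
eef_rot: [-0.0, 0.985, 0.17, 0.001]
wrist_force: [-2.9, 4.0, 5.6]
opening: 0.258
time_s: 28.75
eef_pos: [0.5845, -0.0949, 0.1141]
eef_rot: [-0.0, 0.986, 0.17, 0.0]
wrist_force: [0.5, 2.7, -3.3]
opening: 0.26
```

```bash
python3 -m pendant '[[[0,0,0.7,0,15],[0,0,0.5,0,15]]]'
```

```text
time_s: 29.0
eef_pos: [0.5843, -0.0949, 0.1151]
eef_rot: [-0.0, 0.986, 0.17, -0.0]
wrist_force: [1.7, 3.4, -3.4]
opening: 0.266
```

```bash
python3 -m pendant '[[[0,0,0.5,0,15],[0,0,0,0,15]]]'
```

```text
time_s: 29.25
eef_pos: [0.5843, -0.0949, 0.1158]
eef_rot: [-0.0, 0.986, 0.17, -0.0]
wrist_force: [1.7, 4.4, -4.7]
opening: 0.263
```

```bash
python3 -m pendant '[[[0,0,0.5,0,15],[0,0,0.3,0,15]]]'; python3 -m pendant '[[[0,0,0.4,0,15],[0,0,0.3,0,15]]]'
```

```text
time_s: 29.5
eef_pos: [0.5841, -0.0949, 0.1161]
eef_rot: [-0.0, 0.986, 0.17, -0.0]
wrist_force: [2.9, 3.2, -11.4]
opening: 0.256
time_s: 29.75
eef_pos: [0.584, -0.0949, 0.1161]
eef_rot: [-0.0, 0.986, 0.17, -0.0]
wrist_force: [5.5, 3.0, -13.3]
opening: 0.258
```

```bash
python3 -m pendant '[[[0,0,0.3,0,15],[0,0,0.2,0,15]]]'
```

```text
time_s: 30.0
eef_pos: [0.584, -0.0948, 0.1162]
eef_rot: [-0.0, 0.986, 0.17, -0.0]
wrist_force: [6.7, 3.7, -16.8]
opening: 0.262
```

```bash
python3 -m pendant '[[[0,0,-0.3,0,15],[0,0,0,0,15],[0,0,0,0,15],[0,0,0,0,15],[0,0,0,0,15]]]'; python3 -m pendant '[[[0,0,-1.2,0,15],[0,0,-1.2,0,15],[0,0,0,0,15]]]'; python3 -m pendant '[[[0,0,0,0,45],[0,0,0,0,45],[0,0,25,0,45],[0,0,45,0,45],[0,0,40,0,45],[-40,-13,20,0,45],[-50,-15,0,0,45],[-50,-15,0,0,45]]]'; python3 - <<'E'
from h import *
T=cam("top","pics/top7.png");S=cam("side","pics/side7.png")
for n,c in(("side",S),("top",T)):find(c,n,["pin","pin_handle","pin_button_top","former_bore","former","plain_pin"],4)
u=proj(S,[.5845,-.095,.12])[0];x,y=map(int,u)
cv2.imwrite("pics/l.png",S["img"][:,:,::-1])
E
```

```text
time_s: 30.62
eef_pos: [0.584, -0.0948, 0.1162]
eef_rot: [-0.0, 0.986, 0.17, -0.0]
wrist_force: [4.2, 4.2, -12.9]
opening: 0.256
time_s: 31.0
eef_pos: [0.5844, -0.0949, 0.1156]
eef_rot: [-0.0, 0.986, 0.17, -0.0]
wrist_force: [0.7, 4.9, -2.4]
opening: 0.262
time_s: 32.0
eef_pos: [0.4433, -0.1391, 0.2463]
eef_rot: [0.001, 0.985, 0.17, 0.0]
wrist_force: [-1.3, -0.2, 0.1]
opening: 0.527
side pin 0.53 [587.  -92.8  99.3]
side pin_handle 0.61 [584.2 -97.9 122.8]
side pin_button_top 0.67 [584.9 -90.4 100. ]
side pin_button_top 0.53 [586.9 -96.6 147.6]
side former_bore 0.67 [328.4 221.7  27. ]
side former_bore 0.58 [ 344.7 -176.4   31.8]
side former_bore 0.54 [587.1 -91.6  73.2]
side former 0.68 [326.5 220.3   2.9]
side former 0.63 [587.7 -94.8  51.9]
side former 0.56 [ 344.8 -182.9    3. ]
side plain_pin 0.7 [ 443.7 -276.5    2.7]
side plain_pin 0.67 [456.7 283.9  -4.3]
side plain_pin 0.66 [452.1 247.   88.7]
side plain_pin 0.25 [586.1 -94.4  74.4]
top former_bore 0.6 [334.1 221.5  29.4]
top former_bore 0.4 [582.3 -93.6  98.7]
top former 0.96 [333.9 221.9   1.7]
top former 0.76 [ 343.2 -172.9    1.8]
top plain_pin 0.42 [457.5 249.9  90.7]
```

```bash
python3 -m pendant '[[[0,0,0,0,45],[0,0,0,0,45],[0,0,0,0,45]]]'; python3 -c "from bench import order;print(order.hand_in())"
```

```text
time_s: 33.08
eef_pos: [0.4444, -0.1381, 0.2454]
eef_rot: [-0.0, 0.986, 0.17, 0.0]
wrist_force: [0.9, 0.1, 0.1]
opening: 0.527
the job is handed in; nothing more can be done
None
```

The tube bender is set up: the former is home, the ball-lock pin is locked in the bender, and I handed the job in at about 33 s with the arm clear.

- **Former:** I pushed it in at about 5 N until it stopped hard, with a peak reading of about 27 N. The bore was then found within about 4 mm of the pivot hole. That is within the detectors' error but not tighter than the 3 mm limit. The pin later went through freely.
- **Pin entry:** The pin entered the bush cleanly and stood on its balls at the expected height. I then pushed it home by the button with 2–9 N along the way. It bottomed with the collar on the bush, at a peak reading of about 30 N.
- **Pull test:** After the 2 mm of play was taken up, the pin stopped dead. It held about 13 N upward for roughly 0.6 s. The reading briefly reached 17 N, above the 12 N asked, and both figures include about 2 N of the pin's own weight.
- **Last checks:** After release the side camera's detector put the pin's collar at 99 mm, which is bush height. The button reading was split: 148 mm (up, so locked) and a wrong 100 mm at higher confidence. The top camera missed the pin in that last picture. The picture limit kept me from viewing the final image, so this rests on the detectors and the pull test.
- **Other objects:** The plain pin and the red and black look-alike formers were found where they started. I did not check the other bystanders, but the arm did not touch them as far as the force readings show.

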